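# Stack a flow-chamber kit in the inclined assembly nest

### The job

The metal body of a microscope flow chamber already sits in the inclined assembly nest. Lay the white spacer frame on it and then the black window plate, glass side up, on the spacer, each lowered square to the sloping nest so that it lies flat, fully down between the guide tabs; do not let a part go crooked so that it flops into place. Leave the chamber body seated and the bottle, the two vials and the forceps where they stand.

Things in the scene. Friction and masses are not known exactly. Their poses are not given: they have to be found in the camera images.
- nest: pocket of the fixed inclined assembly nest: a 118 x 100 mm (x, y) sloping aluminium plate with upright steel tabs. Origin: centre of the pocket floor, 64 mm above the bench. z: out of the pocket, square to its floor, leaning 30 degrees from vertical towards the nest's front (roughly towards the robot); x: up the slope; y: level, across. The pocket is 74 x 50 mm (x, y): parts have 2 mm of play each side
- nest_mouth (a point): point on the nest's z axis 41 mm above the pocket floor, level with the tips of the 4 mm thick, polished, slippery tabs; axes as the nest's. Tabs: two on each short end (12 mm wide, at y = +-16.5 mm), two on each long side (10 mm wide, at x = +-30.5 mm; the 51 mm gap between them is open for a finger). They are straight to 31 mm above the floor, then flare out 30 degrees: about 6 mm of lead-in each side
- chamber_body: chamber body, loose, bare steel-grey block 70 x 46 x 16 mm (x, y, z) with a round well and a thin hose barb on each short end; already seated in the pocket at the start (lying against the two lower tabs). Origin: centre of its underside; axes as the nest's
- spacer: spacer, loose, rigid white plastic plate 70 x 46 x 8 mm (x, y, z) with a round 34 mm hole through it and 4 mm corner radii, 35 g, lying flat on the blue mat. Origin: centre of its underside; x along its 70 mm side, z up; half a turn about z makes no difference. Seated, its underside is 16 mm above the nest floor
- window: window plate, loose, black plate 70 x 46 x 10 mm (x, y, z) with a round 34 mm glass disc in its upper face and four small screws, 60 g, lying flat, glass up, on the blue mat; it is solid. Origin: centre of its underside; x along its 70 mm side, z up; half a turn about z makes no difference. Seated, its underside is 24 mm above the nest floor
- mat: thin blue work mat, fixed to the bench, 200 x 310 mm (x, y), 2 mm thick; spacer and window lie on it, side by side, which is on the left varies. Origin: centre of its underside
- amber_bottle: bystander: brown bottle with a black cap, 52 mm across, 104 mm high, standing; origin at the centre of its underside
- vial_red: bystander: small standing vial with a red cap, 15 mm across, 31 mm high; origin at the centre of its underside
- vial_orange: bystander: small standing vial with an orange cap, 15 mm across, 31 mm high; origin at the centre of its underside
- tweezers: bystander: steel forceps, 15 x 130 x 8 mm, lying on the bench; origin at the centre of its underside, long along y
There are look-alikes about, which are no part of the job. What is shaped like the part that bears nest but turquoise is not meant.

How it is judged:
On the way, in this order (a step that is already met when the one before it is completed fails the run):
1. the spacer lies flat on the chamber body in the nest, released and at rest (z of chamber_body in the frame of nest between -0.002 and 0.002 m and x of chamber_body in the frame of nest between -0.0035 and 0.0035 m and y of chamber_body in the frame of nest between -0.0035 and 0.0035 m and angle between the z axis of each of chamber_body, spacer and the z axis of nest, either way round below 0.06 rad and angle between the x axis of each of chamber_body, spacer and the x axis of nest, either way round below 0.1 rad and z of spacer in the frame of nest between 0.014 and 0.018 m and x of spacer in the frame of nest between -0.0035 and 0.0035 m and y of spacer in the frame of nest between -0.0035 and 0.0035 m and contact force between spacer and the fingers below 0.1 N and linear speed of spacer below 0.02 m/s), for 0.2 s.
2. the window plate lies flat on the spacer in the nest, glass up, released and at rest (z of spacer in the frame of nest between 0.014 and 0.018 m and x of spacer in the frame of nest between -0.0035 and 0.0035 m and y of spacer in the frame of nest between -0.0035 and 0.0035 m and angle between the z axis of each of spacer, window and the z axis of nest, either way round below 0.06 rad and angle between the x axis of each of spacer, window and the x axis of nest, either way round below 0.1 rad and z of window in the frame of nest between 0.022 and 0.026 m and x of window in the frame of nest between -0.0035 and 0.0035 m and y of window in the frame of nest between -0.0035 and 0.0035 m and contact force between window and the fingers below 0.1 N and linear speed of window below 0.02 m/s), for 0.2 s.
At the end, for the whole second after the job is handed in: chamber body, spacer and window plate are stacked in that order in the pocket: undersides 0, 16 and 24 mm above the nest floor (within 2 mm), centres within 3.5 mm of the pocket's centre along its x and its y, flat to the nest within 0.06 rad, turned less than 0.1 rad, glass up, released and at rest (all of step 2 and z of chamber_body in the frame of nest between -0.002 and 0.002 m and x of chamber_body in the frame of nest between -0.0035 and 0.0035 m and y of chamber_body in the frame of nest between -0.0035 and 0.0035 m and angle between the z axis of chamber_body and the z axis of nest, either way round below 0.06 rad and angle between the x axis of chamber_body and the x axis of nest, either way round below 0.1 rad and contact force between spacer and the fingers below 0.1 N and linear speed of spacer below 0.02 m/s and angle between window's own z axis and vertical below 0.8 rad); the robot touches nothing.
It fails at once if the spacer is let go over the nest while more than 15 degrees out of square with it (contact force between spacer and the fingers below 0.05 N and distance between spacer and nest below 0.09 m and angle between the z axis of spacer and the z axis of nest, either way round above 0.26 rad).
It fails at once if the window plate is let go over the nest while more than 15 degrees out of square with it (contact force between window and the fingers below 0.05 N and distance between window and nest below 0.09 m and angle between the z axis of window and the z axis of nest, either way round above 0.26 rad).
It fails at once if the bottle, a vial or the forceps is moved by more than 25 mm (distance of any of amber_bottle, vial_red, vial_orange, tweezers from where it was at the start of the episode above 0.025 m).
It also fails if it takes over 58 s, if anything falls off the work surface, if the arm or the gripper's body presses on something with over 40 N, if the wrist force passes 120 N, or if a joint passes its speed limit or range.

### The arm

A 6-joint arm with a two-finger parallel gripper is mounted at the origin on a cart in front of the work surface, level with it; the furniture and walls round the work are solid. World frame = base frame: x ahead of the robot, y to its left, z up, the work surface at z = 0. Lengths are in m, angles in rad, forces in N, time in s.
With the tool pointing down it reaches from about 0.3 to 0.85 m from the base axis. Payload 5.4 kg.
Tool frame: the origin (TCP) lies midway between the tips of the shut fingers; the grasp point (between the pads) lies 19 mm behind it (hold_point_z is the z of the grasp point in the tool frame, in m); z points along the fingers, y is the line along which they close (so a half turn about z gives the same grasp; the last joint's range is limited). The gripper opens to 85 mm and grips with 20 to 120 N. Pads are 22 mm wide; open, the fingers measure 114 mm over their backs; the gripper's body (76 mm by 85 mm) begins 54 mm behind the grasp point. The pads swing forward as they close: fully open they stand 13 mm farther back than shut.
Start: joints at [1.017, 0.158, 1.597, -0, 1.386, -0.21], TCP at [0.194, 0.541, 0.231] pointing down, gripper open.
Joint ranges: [-2.91, 2.91], [-0.94, 2.29], [0.18, 2.7], [-1.29, 4.43], [0.17, 2.64], [-3, 3]. Speed limits (rad/s): [2.57, 2.57, 3.14, 3.14, 3.14, 3.14].

### API

Orientations are given as a unit quaternion [w, x, y, z].
In Python, from cell import read_state, read_camera, sign_off, hold_point_z gives the robot as it stands.
- The arm moves only by the tool apply_moves, never from a script. Its argument "rows" is a list of rows, each an object with "travel": the shift along the tool's x, y, z in cm, a list of three; "rot": the turn, a rotation vector about the tool's x, y, z in rad, a list of three; "grip": the finger opening in cm, from 0 to 8.54. A call has 1 to 10 rows; each row shifts and turns the commanded pose from where the row before left it, along the tool's axes as they then stand; what a row does not reach is not made up. A row lasts 1/12 s, in which the tool goes at most 41.7 mm and 7.16 degrees, less where a joint would pass 70% of its speed; a pose out of reach is approached as far as the arm can. A call is refused whole if a number of a shift passes 4.17 or a number of a turn 0.125, either way. A call with a gripper value outside its range is refused whole. The fingers move at their own pace and stop on an object; the grip force is fixed at half the most. Time passes only in rows, so rows that do not move let the fingers close. It gives the time, the measured TCP pose, the force, the opening and the grip force at its end, in the units of the state.
- read_state(): the state, without advancing time (a new reading comes with each control period).
- read_camera(name): name is "scene" or "top" or "wrist"; returns a dict with "color" (480x640x3 uint8, red, green, blue), "K" (3x3 intrinsics, pixels), "cam_to_world" (4x4, takes a point from camera to world coordinates). Camera axes: x right, y down, z forward; pixel columns grow to the right and rows downward; lengths in m; the calibration is good to about 2 mm. The wrist camera is an equidistant fisheye: a pixel r from the principal point sees the ray r / f radians off the axis. A picture is of the moment at which its call begins. There is no depth.
- sign_off(): hands the job in; it is judged then, once.
The state is a dict: "time": time; "q": joint angles; "qvel": joint speeds; "tau": joint torques, N m; "position": TCP position; "tool_rot": TCP orientation; "ft_force": force on the tool from outside, world axes, zero at the start; "moment": the same for the moment, N m; "finger_gap": finger opening in m; "gripper_force": force on a finger pad.
Only numpy, scipy, OpenCV 4.12 (cv2) and the standard library are available. Lean on these libraries where they do the work, as an engineer would, in place of code of your own. Each camera call takes 0.05 s, during which the arm holds its last target. There are 200 camera calls.

## Working session

There is one attempt and no reset: what is moved stays moved. The work goes in short steps, Python scripts to look and compute and a tool call to move; the robot and the scene stay as the last step left them, time stands still between calls to the robot, and variables do not carry over. Pictures are saved under pics/ and viewed, at most 10 in all, crops included, and the job is handed in when it is done.

Besides the shell and the picture viewer there is one more tool, called after "Emit:" in YAML: its name, and indented under it one key for each argument. apply_moves: Moves the arm, as the interface text tells. Its arguments: {"type":"object","properties":{"rows":{"type":"array"}},"required":["rows"]}

```bash
mkdir -p pics; ls; python3 - <<'E'
from cell import *
import cv2
print(read_state(), hold_point_z)
for n in ("top","scene"):
    c=read_camera(n); cv2.imwrite(f"pics/{n}0.png",c["color"][:,:,::-1]); print(n,c["K"],c["cam_to_world"])
E
```

```text
pics
{'time': 0.0, 'q': array([ 1.01688912e+00,  1.59078571e-01,  1.59827573e+00, -8.21982896e-06,
        1.38618475e+00, -2.10095034e-01]), 'qvel': array([-0.00010204, -0.00157882,  0.00116252, -0.00211296,  0.0009655 ,
        0.00106907]), 'tau': array([-8.40850971e-04, -3.96016181e+01, -3.31424189e+01, -4.02092637e-04,
        8.66360846e-03,  1.95942692e-05]), 'position': array([0.19350839, 0.54080616, 0.23027853]), 'tool_rot': array([-3.59040546e-04,  1.71059820e-01,  9.85260164e-01, -9.04560750e-04]), 'ft_force': array([-0.58940703,  0.23920694, -0.043853  ]), 'moment': array([-0.01878069,  0.04752838, -0.00352221]), 'gripper_force': 0.0, 'finger_gap': 0.08521658715027093} -0.0187
top [[616.64394481   0.         315.83357148]
 [  0.         616.64394481 233.26223604]
 [  0.           0.           1.        ]] [[-0.40984861 -0.71942748  0.56075683 -0.46764414]
 [-0.91200489  0.31210126 -0.26615763  0.54318261]
 [ 0.0164682  -0.6204973  -0.78403565  1.47479582]
 [ 0.          0.          0.          1.        ]]
scene [[590.19351543   0.         308.12742691]
 [  0.         590.19351543 227.24841189]
 [  0.           0.           1.        ]] [[ 0.58749683 -0.57497332  0.56943231 -0.33194324]
 [-0.80913446 -0.42799294  0.40264559 -0.52959365]
 [ 0.01220254 -0.69730031 -0.71667522  1.17915905]
 [ 0.          0.          0.          1.        ]]
```

View pics/top0.png

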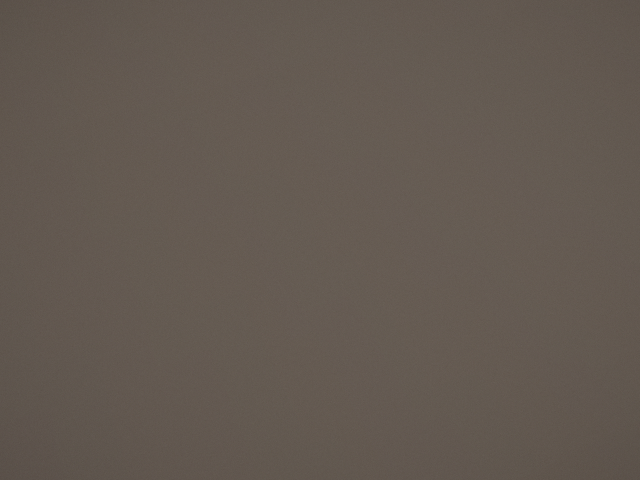

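View pics/scene0.png

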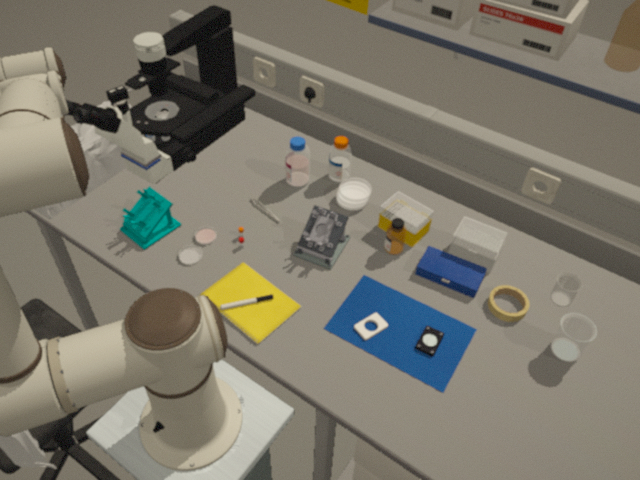

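The top view is blank (no objects, a brown surface only), so it can't be used. The scene view shows the nest at (322,235), the white spacer at (371,326), the window at (430,340) on the mat, the bottle at (396,237), vials at (240,235) and forceps at (265,209).

```bash
cat > h.py <<'E'
from cell import *
import cv2, numpy as np
from scipy.spatial.transform import Rotation as R
def ray(c,uv,fish=False):
    K=c["K"]; T=c["cam_to_world"]; uv=np.atleast_2d(np.asarray(uv,float))
    p=(uv-[K[0,2],K[1,2]])/[K[0,0],K[1,1]]
    if fish:
        r=np.linalg.norm(p,axis=1,keepdims=True)+1e-12
        d=np.hstack([p/r*np.sin(r),np.cos(r)])
    else: d=np.hstack([p,np.ones((len(p),1))])
    d=d/np.linalg.norm(d,axis=1,keepdims=True)
    return T[:3,3],d@T[:3,:3].T
def onz(c,uv,z,fish=False):
    o,d=ray(c,uv,fish); return o+d*((z-o[2])/d[:,2])[:,None]
def proj(c,P,fish=False):
    T=c["cam_to_world"];K=c["K"]; q=(np.atleast_2d(P)-T[:3,3])@T[:3,:3]
    if fish:
        rr=np.linalg.norm(q[:,:2],axis=1,keepdims=True); p=q[:,:2]/(rr+1e-12)*np.arctan2(rr,q[:,2:])
    else: p=q[:,:2]/q[:,2:]
    return p*[K[0,0],K[1,1]]+[K[0,2],K[1,2]]
def tool():
    s=read_state(); q=s["tool_rot"]; return s["position"],R.from_quat([q[1],q[2],q[3],q[0]]),s
E
python3 - <<'E'
from h import *
c=read_camera("scene"); im=cv2.cvtColor(c["color"],cv2.COLOR_RGB2BGR)
for n,uv,z in [("spacer",(371,326),.01),("window",(430,340),.012),("nest",(322,232),.064),("bottle",(394,250),.0),("vials",(240,240),0.02),("forc",(265,209),0),("nestcorners",(297,246),0.01),("",(332,266),.02),("",(350,230),.05)]:
    print(n,onz(c,uv,z).round(3))
cv2.imwrite("pics/nest.png",cv2.resize(im[190:280,270:420],None,fx=5,fy=5,interpolation=cv2.INTER_CUBIC))
w=read_camera("wrist"); print(w["K"],w["cam_to_world"].round(3))
p,r,s=tool(); print(r.as_matrix().round(3))
T=w["cam_to_world"]; print((r.inv().apply(T[:3,3]-p)).round(4),(r.inv().as_matrix()@T[:3,:3]).round(3))
E
```

```text
spacer [[ 0.421 -0.186  0.01 ]]
window [[ 0.468 -0.318  0.012]]
nest [[0.562 0.058 0.064]]
bottle [[ 0.674 -0.103  0.   ]]
vials [[0.442 0.24  0.02 ]]
forc [[0.59  0.275 0.   ]]
nestcorners [[0.522 0.11  0.01 ]]
 [[ 0.513 -0.01   0.02 ]]
 [[0.623 0.009 0.05 ]]
[[371.64829954   0.         327.02258804]
 [  0.         371.64829954 232.65324885]
 [  0.           0.           1.        ]] [[ 0.336  0.902  0.271  0.124]
 [ 0.942 -0.322 -0.097  0.565]
 [-0.     0.288 -0.958  0.372]
 [ 0.     0.     0.     1.   ]]
[[-0.941  0.337 -0.001]
 [ 0.337  0.941 -0.001]
 [ 0.    -0.001 -1.   ]]
[ 0.0735 -0.0009 -0.1418] [[ 0.001 -0.957 -0.289]
 [ 1.     0.     0.001]
 [-0.001 -0.289  0.957]]
```

View pics/nest.png

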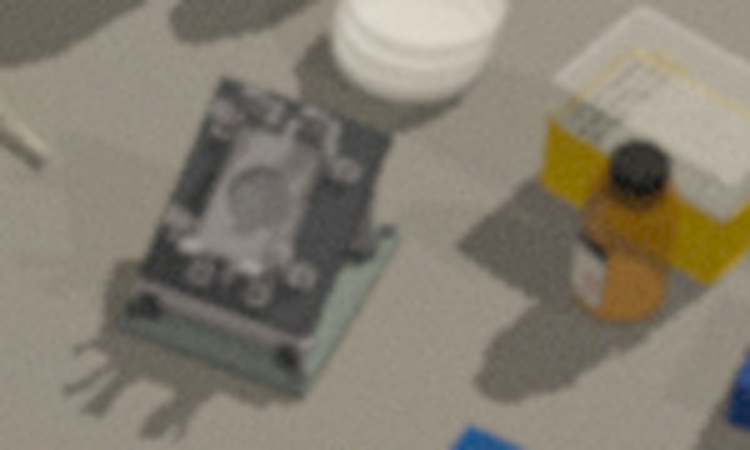

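The nest crop shows the plate, its tabs and the chamber body, with the well at about (260,200), i.e. scene (322,230). Next I'll plan a wrist view from in front of the nest.

```bash
cat >> h.py <<'E'
def plan(pt,Rt,N=None,smax=4.0,p=None,r=None):
    """N identical rows (shift then turn) from current pose to target; prints cm / rad"""
    if p is None: p,r,_=tool()
    w=(r.inv()*Rt).as_rotvec(); d=r.inv().apply(np.asarray(pt)-p)
    n=N or 1
    while True:
        S=sum((R.from_rotvec(w/n*k).as_matrix() for k in range(n)),np.zeros((3,3)))
        t=np.linalg.solve(S,d)*100
        if N or (np.linalg.norm(t)<smax and np.linalg.norm(w)/n<.118): break
        n+=1
    print(n,"rows travel",t.round(2),"rot",(w/n).round(4))
def Rxy(x,z):  # tool frame from y direction hint and z direction
    z=np.array(z,float);z/=np.linalg.norm(z);x=np.array(x,float);x-=z*(x@z);x/=np.linalg.norm(x)
    return R.from_matrix(np.c_[x,np.cross(z,x),z])
E
python3 - <<'E'
from h import *
c=read_camera("scene")
a=onz(c,[(298.6,245),(332,257)],.034); b=onz(c,[(314.4,205.6),(348.4,216.6)],.093)
print(a.round(3),b.round(3), a.mean(0)/2+b.mean(0)/2)
plan([.45,.06,.28],Rxy([-1,0,0],[0,0,-1]))
E
```

```text
[[0.51  0.096 0.034]
 [0.528 0.001 0.034]] [[0.606 0.114 0.093]
 [0.625 0.019 0.093]] [0.56747001 0.0575965  0.0635    ]
14 rows travel [-2.44 -3.06 -0.35] rot [-0.0001 -0.     -0.0246]
```

Emit:
apply_moves:
  rows:
    - {"travel": [-2.44,-3.06,-0.35],"rot": [0,0,-0.0246],"grip": 8.5}
    - {"travel": [-2.44,-3.06,-0.35],"rot": [0,0,-0.0246],"grip": 8.5}
    - {"travel": [-2.44,-3.06,-0.35],"rot": [0,0,-0.0246],"grip": 8.5}
    - {"travel": [-2.44,-3.06,-0.35],"rot": [0,0,-0.0246],"grip": 8.5}
    - {"travel": [-2.44,-3.06,-0.35],"rot": [0,0,-0.0246],"grip": 8.5}
    - {"travel": [-2.44,-3.06,-0.35],"rot": [0,0,-0.0246],"grip": 8.5}
    - {"travel": [-2.44,-3.06,-0.35],"rot": [0,0,-0.0246],"grip": 8.5}
    - {"travel": [-2.44,-3.06,-0.35],"rot": [0,0,-0.0246],"grip": 8.5}
    - {"travel": [-2.44,-3.06,-0.35],"rot": [0,0,-0.0246],"grip": 8.5}
    - {"travel": [-2.44,-3.06,-0.35],"rot": [0,0,-0.0246],"grip": 8.5}

```text
time: 1.08
position: [0.3605, 0.1864, 0.2666]
tool_rot: [0.0, 0.048, 0.999, 0.0]
ft_force: [0.9, 0.3, -0.3]
finger_gap: 0.0849
gripper_force: 0.0
```

Emit:
apply_moves:
  rows:
    - {"travel": [-2.44,-3.06,-0.35],"rot": [0,0,-0.0246],"grip": 8.5}
    - {"travel": [-2.44,-3.06,-0.35],"rot": [0,0,-0.0246],"grip": 8.5}
    - {"travel": [-2.44,-3.06,-0.35],"rot": [0,0,-0.0246],"grip": 8.5}
    - {"travel": [-2.44,-3.06,-0.35],"rot": [0,0,-0.0246],"grip": 8.5}
    - {"travel": [0,0,0],"rot": [0,0,0],"grip": 8.5}
    - {"travel": [0,0,0],"rot": [0,0,0],"grip": 8.5}

```text
time: 1.58
position: [0.4507, 0.0586, 0.2802]
tool_rot: [-0.0, 0.002, 1.0, 0.0]
ft_force: [-0.2, 1.1, -0.2]
finger_gap: 0.085
gripper_force: 0.0
```

```bash
python3 - <<'E'
from h import *
w=read_camera("wrist"); cv2.imwrite("pics/w1.png",w["color"][:,:,::-1]); np.savez("w1.npz",**w)
print(tool()[0],tool()[2]["time"])
E
```

```text
[0.44998023 0.05975666 0.28005234] 1.6333
```

View pics/w1.png

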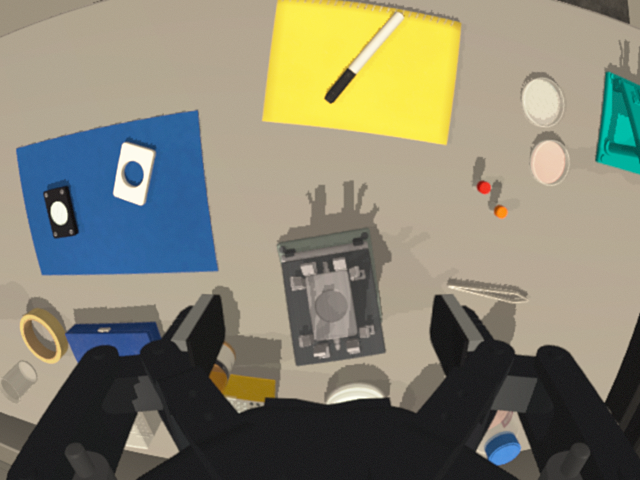

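The wrist view shows everything: spacer at (135,173), window at (61,212), nest at (330,305), vials at (484,187) and (501,211), forceps at (487,290), and the turquoise decoy nest at the right. Next I'll measure the parts and zoom in on the nest.

```bash
python3 - <<'E'
from h import *
w=np.load("w1.npz"); im=cv2.cvtColor(w["color"],cv2.COLOR_RGB2BGR)
cv2.imwrite("pics/w1n.png",cv2.resize(im[225:370,260:400],None,fx=4,fy=4,interpolation=cv2.INTER_CUBIC))
g=cv2.cvtColor(im,cv2.COLOR_BGR2GRAY)
for n,(x0,y0,x1,y1),z,m in [("spacer",(105,130,165,215),.010,(im.min(2)>110)),("window",(35,175,90,245),.012,(im[:,:,0]<60))]:
    mm=np.zeros(g.shape,np.uint8); mm[y0:y1,x0:x1]=m[y0:y1,x0:x1]*255
    cs,_=cv2.findContours(mm,cv2.RETR_EXTERNAL,cv2.CHAIN_APPROX_NONE); ct=max(cs,key=cv2.contourArea)[:,0]
    P=onz(w,ct,z,True)[:,:2]; print(n,cv2.minAreaRect((P*1000).astype(np.float32)), im[ct[0][1]+5,ct[0][0]])
E
```

```text
spacer ((425.1058044433594, -179.48175048828125), (50.403350830078125, 72.5965576171875), 70.84859466552734) [238 251 254]
window ((470.0611267089844, -308.3529968261719), (68.59471130371094, 50.90087890625), 5.868814468383789) [43 43 47]
```

View pics/w1n.png

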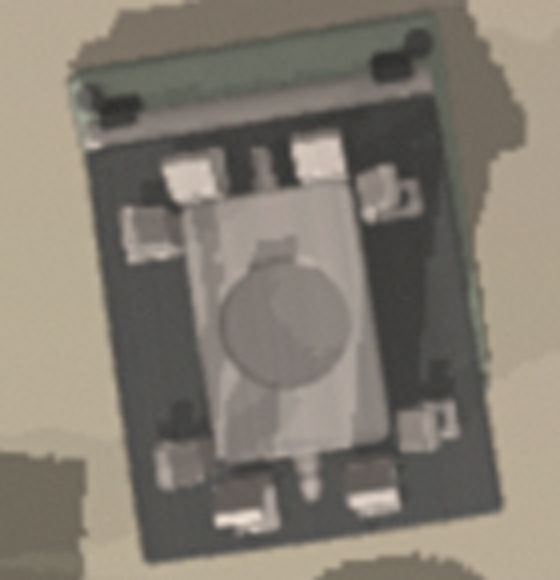

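The crop shows the sloping plate's corners at (88,148), (436,95), (502,508) and (148,562), and the seated body's top face at (185,207)–(387,438).

```bash
cat >> h.py <<'E'
from scipy.optimize import least_squares
def nestR(yaw): return R.from_euler("z",yaw)*R.from_euler("y",-np.pi/6)   # columns x up slope, z leaning to robot
E
python3 - <<'E'
from h import *
w=np.load("w1.npz")
crop=lambda a:(np.array(a)+.5)/4-.5+[260,225]
uv=crop([(88,148),(436,95),(502,508),(148,562)])
M=np.array([[-59,-50,0],[-59,50,0],[59,50,0],[59,-50,0]])/1e3
f=lambda p:(proj(w,nestR(p[2]).apply(M)+[p[0],p[1],p[3]],True)-uv).ravel()
s=least_squares(f,[.567,.058,.17,.064]); print(s.x.round(4),s.fun.round(2))
s=least_squares(lambda p:f([*p,.064]),[.567,.058,.17]); print(s.x.round(4),s.fun.round(2))
x,y,yaw=s.x
Rn=nestR(yaw); o,d=ray(w,crop([(185,207),(355,185),(387,438),(218,460),(285,325)]),True)
n=Rn.as_matrix()[:,2]; c=np.array([x,y,.064])+n*.016
P=o+d*(((c-o)@n)/(d@n))[:,None]; print((Rn.inv().apply(P-c)*1000).round(1))
E
```

```text
[0.5732 0.0642 0.1676 0.0564] [ 0.26  0.44 -0.17 -0.27  0.35  0.21 -0.43 -0.38]
[0.5693 0.0641 0.1679] [-0.79 -0.32  0.53 -1.35  1.45  1.26 -1.19  0.94]
[[-35.8 -22.3   0. ]
 [-34.5  23.2   0. ]
 [ 32.5  21.1   0. ]
 [ 31.8 -23.2   0. ]
 [ -0.9  -0.6   0. ]]
```

```bash
python3 - <<'E'
from h import *
a=np.deg2rad(160.85)
plan([.425,-.180,.12],Rxy([np.cos(a),np.sin(a),0],[0,0,-1]))
E
```

```text
8 rows travel [-0.13 -3.02  2.  ] rot [ 0.     -0.0001  0.0416]
```

Emit:
apply_moves:
  rows:
    - {"travel": [-0.13,-3.02,2.0],"rot": [0,0,0.0416],"grip": 6.2}
    - {"travel": [-0.13,-3.02,2.0],"rot": [0,0,0.0416],"grip": 6.2}
    - {"travel": [-0.13,-3.02,2.0],"rot": [0,0,0.0416],"grip": 6.2}
    - {"travel": [-0.13,-3.02,2.0],"rot": [0,0,0.0416],"grip": 6.2}
    - {"travel": [-0.13,-3.02,2.0],"rot": [0,0,0.0416],"grip": 6.2}
    - {"travel": [-0.13,-3.02,2.0],"rot": [0,0,0.0416],"grip": 6.2}
    - {"travel": [-0.13,-3.02,2.0],"rot": [0,0,0.0416],"grip": 6.2}
    - {"travel": [-0.13,-3.02,2.0],"rot": [0,0,0.0416],"grip": 6.2}
    - {"travel": [0,0,0],"rot": [0,0,0],"grip": 6.2}
    - {"travel": [0,0,0],"rot": [0,0,0],"grip": 6.2}

```text
time: 2.47
position: [0.4245, -0.1784, 0.1191]
tool_rot: [-0.001, 0.166, 0.986, 0.001]
ft_force: [0.7, 0.4, 0.2]
finger_gap: 0.0622
gripper_force: 0.0
```

```bash
python3 - <<'E'
from h import *
w=read_camera("wrist"); np.savez("w2.npz",**w); im=cv2.cvtColor(w["color"],cv2.COLOR_RGB2BGR); cv2.imwrite("pics/w2.png",im)
print(tool()[0],tool()[2]["time"])
E
```

```text
[ 0.4254037  -0.1782205   0.12016951] 2.5167
```

View pics/w2.png

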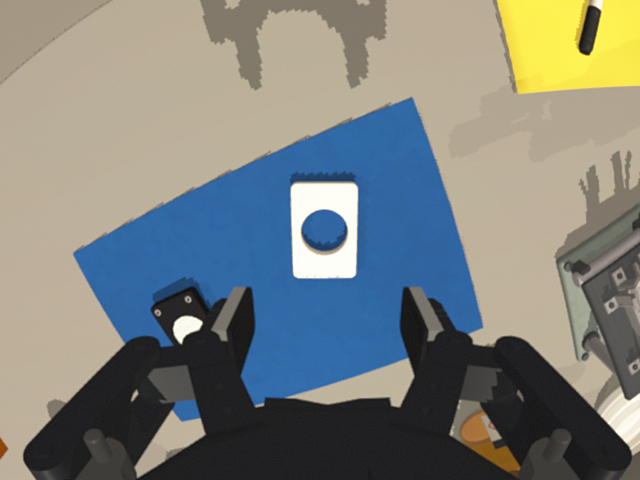

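The spacer is aligned at (325,230), and the window at (185,318) is partly hidden by the finger. I'll refine the spacer pose.

```bash
python3 - <<'E'
from h import *
w=np.load("w2.npz"); im=cv2.cvtColor(w["color"],cv2.COLOR_RGB2BGR)
mm=np.zeros((480,640),np.uint8); mm[160:290,270:380]=(im.min(2)>120)[160:290,270:380]*255
ct=max(cv2.findContours(mm,cv2.RETR_EXTERNAL,cv2.CHAIN_APPROX_NONE)[0],key=cv2.contourArea)[:,0]
r=cv2.minAreaRect((onz(w,ct,.010,True)[:,:2]*1000).astype(np.float32)); print(r)
a=np.deg2rad(r[2]+90 if r[1][1]>r[1][0] else r[2]+180)
c=np.array(r[0])/1e3; p,rt,_=tool(); print(rt.as_euler("zyx",degrees=True),np.rad2deg(a))
plan([*c,0.0],Rxy([np.cos(a),np.sin(a),0],[0,0,-1]),N=8)
E
```

```text
((424.73431396484375, -181.2242889404297), (46.88716125488281, 71.07240295410156), 71.20121002197266)
[-1.61008154e+02 -2.59191155e-02 -1.79941676e+02] 161.20121002197266
8 rows travel [-0.   -0.04  1.5 ] rot [ 0.0001 -0.0001 -0.0004]
```

Emit:
apply_moves:
  rows:
    - {"travel": [0,-0.04,1.5],"rot": [0,0,0],"grip": 6.2}
    - {"travel": [0,-0.04,1.5],"rot": [0,0,0],"grip": 6.2}
    - {"travel": [0,-0.04,1.5],"rot": [0,0,0],"grip": 6.2}
    - {"travel": [0,-0.04,1.5],"rot": [0,0,0],"grip": 6.2}
    - {"travel": [0,-0.04,1.5],"rot": [0,0,0],"grip": 6.2}
    - {"travel": [0,-0.04,1.5],"rot": [0,0,0],"grip": 6.2}
    - {"travel": [0,-0.04,1.5],"rot": [0,0,0],"grip": 6.2}
    - {"travel": [0,-0.04,1.3],"rot": [0,0,0],"grip": 6.2}
    - {"travel": [0,0,0],"rot": [0,0,0],"grip": 6.2}
    - {"travel": [0,0,0],"rot": [0,0,0],"grip": 6.2}

```text
time: 3.35
position: [0.4251, -0.1812, 0.0028]
tool_rot: [0.0, 0.164, 0.986, 0.0]
ft_force: [0.2, 0.4, -0.6]
finger_gap: 0.0619
gripper_force: 0.0
```

Emit:
apply_moves:
  rows:
    - {"travel": [0,0,0.1],"rot": [0,0,0],"grip": 5.2}
    - {"travel": [0,0,0],"rot": [0,0,0],"grip": 4.0}
    - {"travel": [0,0,0],"rot": [0,0,0],"grip": 3.5}
    - {"travel": [0,0,0],"rot": [0,0,0],"grip": 3.5}
    - {"travel": [0,0,0],"rot": [0,0,0],"grip": 3.5}
    - {"travel": [0,0,0],"rot": [0,0,0],"grip": 3.5}

```text
time: 3.85
position: [0.4259, -0.1828, 0.0031]
tool_rot: [0.001, 0.165, 0.986, -0.0]
ft_force: [0.2, 2.7, 5.8]
finger_gap: 0.0437
gripper_force: 60.8
```

Emit:
apply_moves:
  rows:
    - {"travel": [0,0,-1],"rot": [0,0,0],"grip": 3.5}
    - {"travel": [0,0,-3],"rot": [0,0,0],"grip": 3.5}
    - {"travel": [0,0,-4],"rot": [0,0,0],"grip": 3.5}
    - {"travel": [0,0,-4],"rot": [0,0,0],"grip": 3.5}
    - {"travel": [0,0,-4],"rot": [0,0,0],"grip": 3.5}
    - {"travel": [0,0,0],"rot": [0,0,0],"grip": 3.5}
    - {"travel": [0,0,0],"rot": [0,0,0],"grip": 3.5}

```text
time: 4.43
position: [0.4265, -0.1838, 0.1654]
tool_rot: [0.004, 0.165, 0.986, -0.002]
ft_force: [0.5, 0.3, 0.2]
finger_gap: 0.0436
gripper_force: 61.3
```

```bash
cat >> h.py <<'E'
Np=np.array([.5693,.0641,.064]); Ny=.168
def ngoal(x,y,z,dyaw=0):
    Rn=nestR(Ny); m=Rn.as_matrix()
    return Np+m@[x,y,z], Rn*R.from_euler("z",dyaw)*R.from_matrix(np.diag([-1.,1,-1]))
def inn():
    p,r,s=tool(); Rn=nestR(Ny)
    print("tcp in nest mm",(Rn.inv().apply(p-Np)*1000).round(1),"rot err",(R.from_matrix(np.diag([-1.,1,-1])).inv()*Rn.inv()*r).as_rotvec().round(3),"t",s["time"],"gap",s["finger_gap"].round(4),"F",s["ft_force"].round(1))
E
python3 - <<'E'
from h import *
w=read_camera("wrist"); np.savez("w3.npz",**w); im=cv2.cvtColor(w["color"],cv2.COLOR_RGB2BGR); cv2.imwrite("pics/w3.png",im[180:480,120:520])
inn(); plan(*ngoal(0.0005,0,.070))
E
```

```text
Traceback (most recent call last):
  File "h.py", line 45, in inn
    print("tcp in nest mm",(Rn.inv().apply(p-Np)*1000).round(1),"rot err",(R.from_matrix(np.diag([-1.,1,-1])).inv()*Rn.inv()*r).as_rotvec().round(3),"t",s["time"],"gap",s["finger_gap"].round(4),"F",s["ft_force"].round(1))
                                                                                                                                                                         ^^^^^^^^^^^^^^^^^^^^^
AttributeError: 'float' object has no attribute 'round'
```

View pics/w3.png

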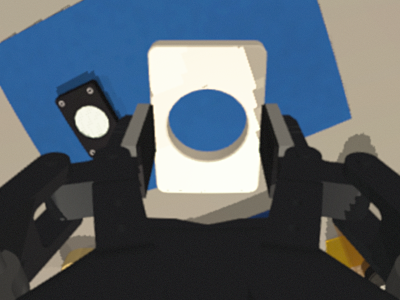

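The spacer is held at the fingertips, its corners in the crop at (150,42), (267,42), (259,192) and (158,192). I'll compute its offset in the tool frame.

```bash
sed -i 's/s\["finger_gap"\].round(4)/round(s["finger_gap"],4)/' h.py
cat >> h.py <<'E'
def intool(w,uv,zt):
    p,r,_=tool(); o,d=ray(w,uv,True); n=r.as_matrix()[:,2]; c=p+n*zt
    return (r.inv().apply(o+d*(((c-o)@n)/(d@n))[:,None]-p)*1000).round(1)
E
python3 - <<'E'
from h import *
w=np.load("w3.npz"); uv=np.array([(150,42),(267,42),(259,192),(158,192)])+[120,180]
for z in (-.0069,-.001): 
    P=intool(w,uv,z); print(P,P.mean(0))
inn(); plan(*ngoal(0.0005,0,.070))
E
```

```text
[[ 34.7 -23.3  -6.9]
 [ 34.7  21.9  -6.9]
 [-37.3  23.   -6.9]
 [-37.3 -24.   -6.9]] [-1.3 -0.6 -6.9]
[[ 33.1 -24.2  -1. ]
 [ 33.1  22.9  -1. ]
 [-42.   24.   -1. ]
 [-42.  -24.9  -1. ]] [-4.45 -0.55 -1.  ]
tcp in nest mm [-109.5 -219.2  177.3] rot err [0.133 0.51  0.488] t 4.4833 gap 0.0437 F [-0.5  0.6 -1.3]
7 rows travel [-1.01  3.62  0.87] rot [-0.0189 -0.0728 -0.0697]
```

Emit:
apply_moves:
  rows:
    - {"travel": [-1.01,3.62,0.87],"rot": [-0.0189,-0.0728,-0.0697],"grip": 3.5}
    - {"travel": [-1.01,3.62,0.87],"rot": [-0.0189,-0.0728,-0.0697],"grip": 3.5}
    - {"travel": [-1.01,3.62,0.87],"rot": [-0.0189,-0.0728,-0.0697],"grip": 3.5}
    - {"travel": [-1.01,3.62,0.87],"rot": [-0.0189,-0.0728,-0.0697],"grip": 3.5}
    - {"travel": [-1.01,3.62,0.87],"rot": [-0.0189,-0.0728,-0.0697],"grip": 3.5}
    - {"travel": [-1.01,3.62,0.87],"rot": [-0.0189,-0.0728,-0.0697],"grip": 3.5}
    - {"travel": [-1.01,3.62,0.87],"rot": [-0.0189,-0.0728,-0.0697],"grip": 3.5}
    - {"travel": [0,0,0],"rot": [0,0,0],"grip": 3.5}
    - {"travel": [0,0,0],"rot": [0,0,0],"grip": 3.5}
    - {"travel": [0,0,0],"rot": [0,0,0],"grip": 3.5}

```text
time: 5.32
position: [0.5335, 0.0588, 0.1226]
tool_rot: [0.255, -0.081, 0.963, 0.023]
ft_force: [0.4, -0.8, -0.2]
finger_gap: 0.0435
gripper_force: 61.3
```

```bash
python3 - <<'E'
from h import *
w=read_camera("wrist"); np.savez("w4.npz",**w); im=cv2.cvtColor(w["color"],cv2.COLOR_RGB2BGR); cv2.imwrite("pics/w4.png",cv2.resize(im[130:430,170:480],None,fx=2,fy=2,interpolation=cv2.INTER_CUBIC)[:600])
inn(); plan(*ngoal(0.0,0,.050),N=1)
E
```

```text
tcp in nest mm [-1.1 -0.  69.2] rot err [-0.001  0.004  0.002] t 5.3667 gap 0.0442 F [-0.1 -0.2 -0.1]
1 rows travel [-0.12 -0.    1.92] rot [ 0.0012 -0.0036 -0.0023]
```

View pics/w4.png

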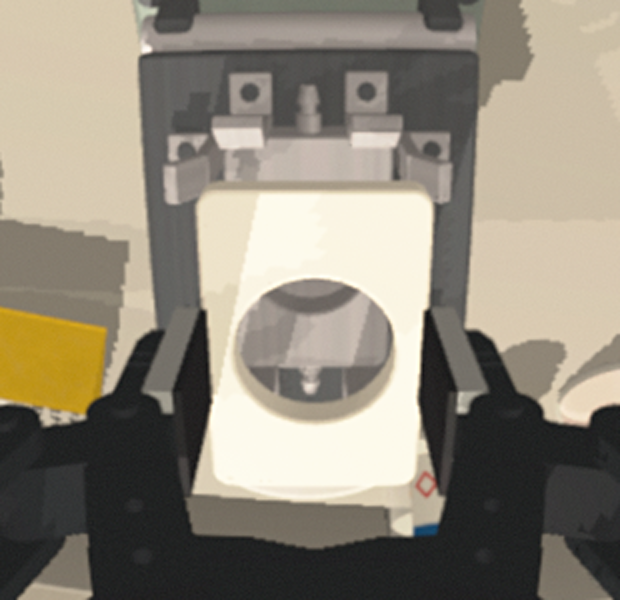

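The view shows the spacer square over the pocket. Lower tabs are at (240,130) and (375,130), the barb at (310,95), and the spacer spans x = 197–433. I'll quantify the lateral offset.

```bash
python3 - <<'E'
from h import *
w=np.load("w4.npz"); cr=lambda a:(np.array(a,float)+.5)/2-.5+[170,130]
Rn=nestR(Ny); m=Rn.as_matrix()
def inn_(uv,z):
    o,d=ray(w,cr(uv),True); n=m[:,2]; c=Np+n*z
    return (Rn.inv().apply(o+d*(((c-o)@n)/(d@n))[:,None]-Np)*1000).round(1)
print("plate",inn_([(140,55),(478,52)],0))
print("tab tips",inn_([(212,118),(267,118),(348,118),(403,117)],.041).tolist())
print("screws z~3",inn_([(250,92),(366,92)],.003))
print("spacer top",inn_([(197,200),(433,200),(200,185),(430,185),(213,480),(418,480)],.069+.007).tolist())
print("barb",inn_([(308,92)],.008))
E
```

```text
plate [[-58.3 -49.8  -0. ]
 [-58.9  47.5  -0. ]]
tab tips [[-46.5, -23.6, 41.0], [-46.3, -10.7, 41.0], [-46.3, 8.1, 41.0], [-46.6, 20.9, 41.0]]
screws z~3 [[-47.3 -17.8   3. ]
 [-47.2  15.    3. ]]
spacer top [[-36.6, -22.3, 76.0], [-36.5, 22.8, 76.0], [-39.6, -21.6, 76.0], [-39.5, 22.1, 76.0], [29.2, -23.0, 76.0], [29.5, 23.5, 76.0]]
barb [[-47.9  -1.4   8. ]]
```

```bash
python3 - <<'E'
from h import *
w=np.load("w4.npz"); v=read_camera("wrist"); p,r,s=tool(); np.savez("w5.npz",**v)
for c in (w,v):
    T=c["cam_to_world"]; print((r.inv().apply(T[:3,3]-p)).round(4),(r.inv()*R.from_matrix(T[:3,:3])).as_rotvec().round(4))
inn()
f=(v["color"].min(2)>150).astype(np.uint8); col=f[:,320]; print([int(i) for i in np.flatnonzero(np.diff(f[200:400,300].astype(int)))+200],[int(i) for i in np.flatnonzero(np.diff(f[250,200:450].astype(int)))+200])
x=v["color"][215:235,300].tolist(); print(x); print(v["color"][362:385,300].tolist())
E
```

```text
[ 0.0754  0.     -0.1416] [-0.2311 -0.2262  1.5583]
[ 0.0747 -0.0006 -0.1419] [-0.2313 -0.228   1.5586]
tcp in nest mm [-0.6 -0.4 69.4] rot err [-0.001  0.003  0.003] t 5.4167 gap 0.044 F [ 0.3 -0.4 -0.1]
[207, 210, 220, 224, 280, 323, 327, 328, 378] [235, 244, 268, 385, 406]
[[178, 168, 159], [192, 181, 171], [195, 183, 173], [197, 185, 175], [192, 180, 169], [180, 168, 153], [170, 156, 138], [167, 156, 137], [166, 153, 135], [177, 163, 143], [212, 196, 171], [229, 218, 187], [241, 230, 205], [246, 237, 216], [247, 238, 218], [249, 242, 222], [253, 249, 232], [254, 250, 235], [253, 250, 234], [253, 250, 234]]
[[253, 250, 237], [253, 250, 237], [253, 250, 237], [254, 251, 238], [253, 250, 237], [253, 251, 237], [253, 250, 238], [253, 250, 237], [253, 251, 238], [253, 250, 237], [252, 249, 235], [250, 244, 230], [250, 243, 229], [237, 227, 205], [221, 208, 182], [222, 208, 182], [210, 198, 171], [139, 130, 113], [110, 103, 92], [115, 108, 95], [114, 107, 94], [115, 108, 94], [117, 109, 97]]
```

```bash
cat >> h.py <<'E'
Np=Np+nestR(Ny).apply([.0004,-.0013,0])
E
python3 - <<'E'
from h import *
inn(); plan(*ngoal(.0013,-.0004,.049),N=4)
E
```

```text
tcp in nest mm [-1.   0.9 69.4] rot err [-0.001  0.003  0.003] t 5.4167 gap 0.044 F [ 0.3 -0.4 -0.1]
4 rows travel [-0.06 -0.03  0.51] rot [ 0.0002 -0.0007 -0.0007]
```

Emit:
apply_moves:
  rows:
    - {"travel": [-0.06,-0.03,0.5],"rot": [0,-0.0007,-0.0007],"grip": 3.5}
    - {"travel": [-0.06,-0.03,0.5],"rot": [0,-0.0007,-0.0007],"grip": 3.5}
    - {"travel": [-0.06,-0.03,0.5],"rot": [0,-0.0007,-0.0007],"grip": 3.5}
    - {"travel": [-0.06,-0.03,0.5],"rot": [0,-0.0007,-0.0007],"grip": 3.5}
    - {"travel": [0,0,0.6],"rot": [0,0,0],"grip": 3.5}
    - {"travel": [0,0,0.6],"rot": [0,0,0],"grip": 3.5}
    - {"travel": [0,0,0.6],"rot": [0,0,0],"grip": 3.5}
    - {"travel": [0,0,0.6],"rot": [0,0,0],"grip": 3.5}
    - {"travel": [0,0,0],"rot": [0,0,0],"grip": 3.5}
    - {"travel": [0,0,0],"rot": [0,0,0],"grip": 3.5}

```text
time: 6.25
position: [0.5581, 0.0619, 0.0862]
tool_rot: [0.258, -0.082, 0.963, 0.023]
ft_force: [0.6, 0.7, 0.3]
finger_gap: 0.044
gripper_force: 61.3
```

```bash
python3 - <<'E'
from h import *
inn()
E
```

```text
tcp in nest mm [ 0.8  1.1 25. ] rot err [-0.002  0.001 -0.001] t 6.25 gap 0.044 F [0.6 0.7 0.3]
```

Emit:
apply_moves:
  rows:
    - {"travel": [0,0,0.3],"rot": [0,0,0],"grip": 3.5}
    - {"travel": [0,0,0.2],"rot": [0,0,0],"grip": 3.5}
    - {"travel": [0,0,0.1],"rot": [0,0,0],"grip": 3.5}
    - {"travel": [0,0,0],"rot": [0,0,0],"grip": 3.5}
    - {"travel": [0,0,0],"rot": [0,0,0],"grip": 3.5}

```text
time: 6.67
position: [0.5613, 0.0623, 0.0817]
tool_rot: [0.258, -0.082, 0.962, 0.022]
ft_force: [-0.3, -0.5, 0.3]
finger_gap: 0.0438
gripper_force: 61.3
```

```bash
python3 - <<'E'
from h import *
inn()
E
```

```text
tcp in nest mm [ 1.3  0.8 19.4] rot err [-0.002 -0.    -0.001] t 6.6667 gap 0.0438 F [-0.3 -0.5  0.3]
```

Still no contact, so I'll continue down.

Emit:
apply_moves:
  rows:
    - {"travel": [0,0,0.1],"rot": [0,0,0],"grip": 3.5}
    - {"travel": [0,0,0.1],"rot": [0,0,0],"grip": 3.5}
    - {"travel": [0,0,0.1],"rot": [0,0,0],"grip": 3.5}
    - {"travel": [0,0,0],"rot": [0,0,0],"grip": 3.5}
    - {"travel": [0,0,0],"rot": [0,0,0],"grip": 3.5}

```text
time: 7.08
position: [0.5627, 0.0625, 0.0793]
tool_rot: [0.258, -0.082, 0.962, 0.022]
ft_force: [-6.0, -1.7, 6.9]
finger_gap: 0.0438
gripper_force: 62.3
```

```bash
python3 - <<'E'
from h import *
inn()
E
```

```text
tcp in nest mm [ 1.4  0.8 16.7] rot err [-0.002 -0.    -0.002] t 7.0833 gap 0.0438 F [-6.  -1.7  6.9]
```

Emit:
apply_moves:
  rows:
    - {"travel": [0,0,-0.05],"rot": [0,0,0],"grip": 3.5}
    - {"travel": [0,0,0],"rot": [0,0,0],"grip": 4.8}
    - {"travel": [0,0,0],"rot": [0,0,0],"grip": 5.4}
    - {"travel": [0,0,0],"rot": [0,0,0],"grip": 6.0}
    - {"travel": [0,0,0],"rot": [0,0,0],"grip": 6.0}
    - {"travel": [0,0,0],"rot": [0,0,0],"grip": 6.0}
    - {"travel": [0,0,-1],"rot": [0,0,0],"grip": 6.0}
    - {"travel": [0,0,-2],"rot": [0,0,0],"grip": 6.0}
    - {"travel": [0,0,-3],"rot": [0,0,0],"grip": 6.0}
    - {"travel": [0,0,-3],"rot": [0,0,0],"grip": 6.0}

```text
time: 7.92
position: [0.5168, 0.0549, 0.1572]
tool_rot: [0.257, -0.082, 0.963, 0.023]
ft_force: [0.8, -0.2, -0.1]
finger_gap: 0.0601
gripper_force: 0.0
```

Emit:
apply_moves:
  rows:
    - {"travel": [0,0,-1],"rot": [0,0,0],"grip": 6.2}
    - {"travel": [0,0,0],"rot": [0,0,0],"grip": 6.2}
    - {"travel": [0,0,0],"rot": [0,0,0],"grip": 6.2}

```text
time: 8.17
position: [0.5135, 0.0538, 0.1665]
tool_rot: [0.259, -0.082, 0.962, 0.022]
ft_force: [0.4, -0.4, -0.3]
finger_gap: 0.0622
gripper_force: 0.0
```

```bash
python3 - <<'E'
from h import *
w=read_camera("wrist"); np.savez("w6.npz",**w); im=cv2.cvtColor(w["color"],cv2.COLOR_RGB2BGR); cv2.imwrite("pics/w6.png",cv2.resize(im[150:350,220:430],None,fx=2.8,fy=2.8,interpolation=cv2.INTER_CUBIC))
inn()
a=np.deg2rad(185.9-0)
plan([.470,-.308,.12],Rxy([np.cos(a),np.sin(a),0],[0,0,-1]))
E
```

```text
tcp in nest mm [  0.7   0.8 116.3] rot err [-0.002  0.    -0.001] t 8.2167 gap 0.0619 F [-0.3 -1.1  0.1]
10 rows travel [ 1.03 -3.53  0.16] rot [0.0019 0.0523 0.0065]
```

View pics/w6.png

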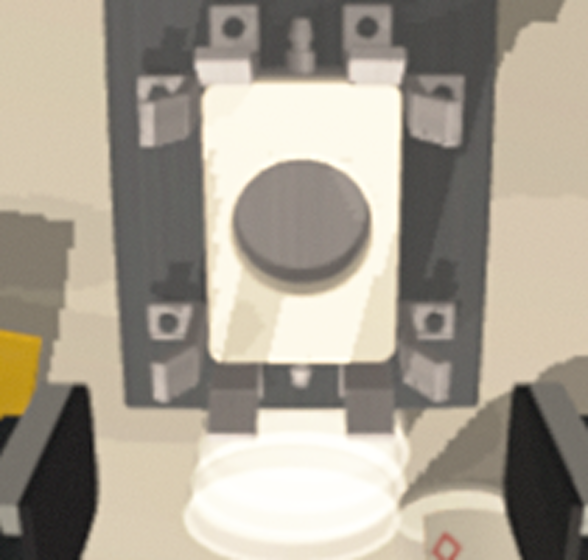

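The spacer lies flat in the pocket between all the tabs, against the lower ones (top face from (203,83) to (400,362)). On to the window.

Emit:
apply_moves:
  rows:
    - {"travel": [1.03,-3.53,0.16],"rot": [0.0019,0.0523,0.0065],"grip": 6.2}
    - {"travel": [1.03,-3.53,0.16],"rot": [0.0019,0.0523,0.0065],"grip": 6.2}
    - {"travel": [1.03,-3.53,0.16],"rot": [0.0019,0.0523,0.0065],"grip": 6.2}
    - {"travel": [1.03,-3.53,0.16],"rot": [0.0019,0.0523,0.0065],"grip": 6.2}
    - {"travel": [1.03,-3.53,0.16],"rot": [0.0019,0.0523,0.0065],"grip": 6.2}
    - {"travel": [1.03,-3.53,0.16],"rot": [0.0019,0.0523,0.0065],"grip": 6.2}
    - {"travel": [1.03,-3.53,0.16],"rot": [0.0019,0.0523,0.0065],"grip": 6.2}
    - {"travel": [1.03,-3.53,0.16],"rot": [0.0019,0.0523,0.0065],"grip": 6.2}
    - {"travel": [1.03,-3.53,0.16],"rot": [0.0019,0.0523,0.0065],"grip": 6.2}
    - {"travel": [1.03,-3.53,0.16],"rot": [0.0019,0.0523,0.0065],"grip": 6.2}

```text
time: 9.05
position: [0.4693, -0.3094, 0.1181]
tool_rot: [-0.002, -0.051, 0.999, 0.001]
ft_force: [0.6, -0.6, 0.2]
finger_gap: 0.0618
gripper_force: 0.0
```

Emit:
apply_moves:
  rows:
    - {"travel": [0,0,0],"rot": [0,0,0],"grip": 6.2}
    - {"travel": [0,0,0],"rot": [0,0,0],"grip": 6.2}
    - {"travel": [0,0,0],"rot": [0,0,0],"grip": 6.2}

```text
time: 9.3
position: [0.4698, -0.3071, 0.1188]
tool_rot: [-0.0, -0.052, 0.999, 0.001]
ft_force: [-0.3, -0.5, -0.2]
finger_gap: 0.062
gripper_force: 0.0
```

```bash
python3 - <<'E'
from h import *
w=read_camera("wrist"); np.savez("w7.npz",**w); im=cv2.cvtColor(w["color"],cv2.COLOR_RGB2BGR); cv2.imwrite("pics/w7.png",im)
p,rt,s=tool(); print(p,s["time"],rt.as_euler("zyx",degrees=True))
def rect(m,z,n):
    mm=np.zeros((480,640),np.uint8); mm[160:300,265:390]=m[160:300,265:390]*255
    ct=max(cv2.findContours(mm,cv2.RETR_EXTERNAL,cv2.CHAIN_APPROX_NONE)[0],key=cv2.contourArea)[:,0]
    r=cv2.minAreaRect((onz(w,ct,z,True)[:,:2]*1000).astype(np.float32)); print(n,ct.min(0),ct.max(0),r); return r
r=rect((im[:,:,0]<75),.012,"plate"); rect((im.min(2)>120),.012,"glass")
E
```

```text
[ 0.46985134 -0.30673628  0.11935664] 9.35 [ 1.74038487e+02 -3.00514932e-02 -1.79898379e+02]
plate [284 181] [349 276] ((469.9531555175781, -314.50714111328125), (69.57703399658203, 44.650360107421875), 5.895556926727295)
glass [293 208] [340 254] ((470.8190612792969, -314.640625), (33.56740951538086, 33.0258674621582), 5.946863174438477)
```

```bash
python3 - <<'E'
from h import *
a=np.deg2rad(185.9)
plan([.4703,-.3146,.004],Rxy([np.cos(a),np.sin(a),0],[0,0,-1]),N=8)
E
```

```text
8 rows travel [ 0.   -0.1   1.44] rot [ 0.0002 -0.      0.0001]
```

Emit:
apply_moves:
  rows:
    - {"travel": [0,-0.1,1.44],"rot": [0,0,0],"grip": 6.2}
    - {"travel": [0,-0.1,1.44],"rot": [0,0,0],"grip": 6.2}
    - {"travel": [0,-0.1,1.44],"rot": [0,0,0],"grip": 6.2}
    - {"travel": [0,-0.1,1.44],"rot": [0,0,0],"grip": 6.2}
    - {"travel": [0,-0.1,1.44],"rot": [0,0,0],"grip": 6.2}
    - {"travel": [0,-0.1,1.44],"rot": [0,0,0],"grip": 6.2}
    - {"travel": [0,-0.1,1.44],"rot": [0,0,0],"grip": 6.2}
    - {"travel": [0,-0.1,1.44],"rot": [0,0,0],"grip": 6.2}
    - {"travel": [0,0,0],"rot": [0,0,0],"grip": 6.2}
    - {"travel": [0,0,0],"rot": [0,0,0],"grip": 6.2}

```text
time: 10.18
position: [0.4706, -0.3146, 0.0051]
tool_rot: [-0.0, -0.052, 0.999, 0.001]
ft_force: [0.1, 0.1, 1.2]
finger_gap: 0.0622
gripper_force: 0.0
```

Emit:
apply_moves:
  rows:
    - {"travel": [0,0,0],"rot": [0,0,0],"grip": 5.2}
    - {"travel": [0,0,0],"rot": [0,0,0],"grip": 4.0}
    - {"travel": [0,0,0],"rot": [0,0,0],"grip": 3.5}
    - {"travel": [0,0,0],"rot": [0,0,0],"grip": 3.5}
    - {"travel": [0,0,0],"rot": [0,0,0],"grip": 3.5}
    - {"travel": [0,0,0],"rot": [0,0,0],"grip": 3.5}

```text
time: 10.68
position: [0.4721, -0.3168, 0.0075]
tool_rot: [0.001, -0.052, 0.999, -0.001]
ft_force: [-0.3, 2.1, 7.0]
finger_gap: 0.043
gripper_force: 60.4
```

Emit:
apply_moves:
  rows:
    - {"travel": [0,0,-1],"rot": [0,0,0],"grip": 3.5}
    - {"travel": [0,0,-3],"rot": [0,0,0],"grip": 3.5}
    - {"travel": [0,0,-4],"rot": [0,0,0],"grip": 3.5}
    - {"travel": [0,0,-4],"rot": [0,0,0],"grip": 3.5}
    - {"travel": [0,0,-4],"rot": [0,0,0],"grip": 3.5}
    - {"travel": [0,0,0],"rot": [0,0,0],"grip": 3.5}
    - {"travel": [0,0,0],"rot": [0,0,0],"grip": 3.5}
    - {"travel": [0,0,0],"rot": [0,0,0],"grip": 3.5}

```text
time: 11.35
position: [0.4708, -0.316, 0.1658]
tool_rot: [0.0, -0.052, 0.999, -0.0]
ft_force: [0.4, 0.1, -0.6]
finger_gap: 0.0427
gripper_force: 61.0
```

```bash
python3 - <<'E'
from h import *
w=read_camera("wrist"); np.savez("w8.npz",**w); im=cv2.cvtColor(w["color"],cv2.COLOR_RGB2BGR); cv2.imwrite("pics/w8.png",im)
m=np.zeros((480,640),np.uint8); m[180:400,250:400]=(im.min(2)>150)[180:400,250:400]*255
ct=max(cv2.findContours(m,cv2.RETR_EXTERNAL,cv2.CHAIN_APPROX_NONE)[0],key=cv2.contourArea)[:,0]
print(ct.min(0),ct.max(0)); P=intool(w,ct,-.0078); print("glass in tool",P.min(0),P.max(0),(P.min(0)+P.max(0))/2)
inn(); plan(*ngoal(0.001,-.0004,.078))
E
```

```text
[288 268] [366 337]
glass in tool [-14.2 -17.3  -7.8] [18.  14.7 -7.8] [ 1.9 -1.3 -7.8]
tcp in nest mm [ -89.7 -356.3  167.6] rot err [0.016 0.524 0.064] t 11.4 gap 0.043 F [ 0.5  0.2 -1.8]
10 rows travel [-1.01  3.6   0.59] rot [-0.0016 -0.0524 -0.0064]
```

Emit:
apply_moves:
  rows:
    - {"travel": [-1.01,3.6,0.59],"rot": [-0.0016,-0.0524,-0.0064],"grip": 3.5}
    - {"travel": [-1.01,3.6,0.59],"rot": [-0.0016,-0.0524,-0.0064],"grip": 3.5}
    - {"travel": [-1.01,3.6,0.59],"rot": [-0.0016,-0.0524,-0.0064],"grip": 3.5}
    - {"travel": [-1.01,3.6,0.59],"rot": [-0.0016,-0.0524,-0.0064],"grip": 3.5}
    - {"travel": [-1.01,3.6,0.59],"rot": [-0.0016,-0.0524,-0.0064],"grip": 3.5}
    - {"travel": [-1.01,3.6,0.59],"rot": [-0.0016,-0.0524,-0.0064],"grip": 3.5}
    - {"travel": [-1.01,3.6,0.59],"rot": [-0.0016,-0.0524,-0.0064],"grip": 3.5}
    - {"travel": [-1.01,3.6,0.59],"rot": [-0.0016,-0.0524,-0.0064],"grip": 3.5}
    - {"travel": [-1.01,3.6,0.59],"rot": [-0.0016,-0.0524,-0.0064],"grip": 3.5}
    - {"travel": [-1.01,3.6,0.59],"rot": [-0.0016,-0.0524,-0.0064],"grip": 3.5}

```text
time: 12.23
position: [0.5314, 0.0573, 0.1308]
tool_rot: [0.258, -0.081, 0.962, 0.022]
ft_force: [-0.1, 0.4, -0.8]
finger_gap: 0.0428
gripper_force: 61.1
```

Emit:
apply_moves:
  rows:
    - {"travel": [0,0,0],"rot": [0,0,0],"grip": 3.5}
    - {"travel": [0,0,0],"rot": [0,0,0],"grip": 3.5}
    - {"travel": [0,0,0],"rot": [0,0,0],"grip": 3.5}
    - {"travel": [0,0,0],"rot": [0,0,0],"grip": 3.5}

```text
time: 12.57
position: [0.5331, 0.0544, 0.1325]
tool_rot: [0.258, -0.081, 0.962, 0.021]
ft_force: [0.4, -0.1, 0.4]
finger_gap: 0.0432
gripper_force: 61.1
```

```bash
python3 - <<'E'
from h import *
w=read_camera("wrist"); np.savez("w9.npz",**w); im=cv2.cvtColor(w["color"],cv2.COLOR_RGB2BGR); cv2.imwrite("pics/w9.png",cv2.resize(im[130:430,170:480],None,fx=1.9,fy=1.9,interpolation=cv2.INTER_CUBIC))
inn()
E
```

```text
tcp in nest mm [ 1.9 -2.5 78.1] rot err [ 0.002 -0.001  0.   ] t 12.6167 gap 0.0426 F [-0.4  0.  -0.2]
```

View pics/w9.png

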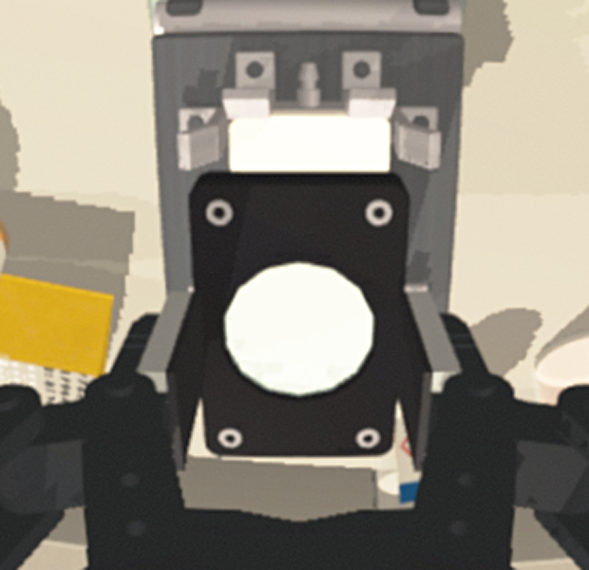

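The window is held square, its top face spanning x = 190–410 and y = 183–455. The lower tabs span 223–393 and the spacer 229–390, so the nest sits slightly to the right. I'll compute the shift.

```bash
python3 - <<'E'
from h import *
w=np.load("w9.npz"); cr=lambda a:(np.array(a,float)+.5)/1.9-.5+[170,130]
Rn=nestR(Ny); m=Rn.as_matrix()
def q(uv,z):
    o,d=ray(w,cr(uv),True); n=m[:,2]; c=Np+n*z
    return (Rn.inv().apply(o+d*(((c-o)@n)/(d@n))[:,None]-Np)*1000).round(1).tolist()
print("plate",q([(154,38),(463,36)],0))
print("tab tips",q([(223,90),(393,90)],.041))
print("spacer",q([(229,165),(390,165),(308,112)],.024))
for z in (.0826,.086): print("window top",q([(191,200),(409,200),(300,183),(300,455),(219,212),(379,212),(230,438),(368,438)],z))
inn()
E
```

```text
plate [[-57.9, -48.4, 0.0], [-58.7, 48.8, -0.0]]
tab tips [[-46.8, -22.3, 41.0], [-46.9, 21.3, 41.0]]
spacer [[-22.6, -23.0, 24.0], [-22.6, 23.4, 24.0], [-38.0, -0.3, 24.0]]
window top [[-30.2, -25.0, 82.6], [-30.2, 19.7, 82.6], [-33.8, -2.6, 82.6], [34.2, -2.6, 82.6], [-27.6, -19.3, 82.6], [-27.6, 13.6, 82.6], [29.2, -19.3, 82.6], [29.2, 13.6, 82.6]]
window top [[-31.3, -24.5, 86.0], [-31.3, 19.2, 86.0], [-34.8, -2.6, 86.0], [31.5, -2.6, 86.0], [-28.8, -18.9, 86.0], [-28.8, 13.2, 86.0], [26.7, -18.9, 86.0], [26.7, 13.2, 86.0]]
tcp in nest mm [ 1.9 -2.5 78.1] rot err [ 0.002 -0.001  0.   ] t 12.6167 gap 0.0426 F [-0.4  0.  -0.2]
```

Emit:
apply_moves:
  rows:
    - {"travel": [0.05,0.08,0.6],"rot": [0,0,0],"grip": 3.5}
    - {"travel": [0.05,0.08,0.6],"rot": [0,0,0],"grip": 3.5}
    - {"travel": [0.05,0.08,0.6],"rot": [0,0,0],"grip": 3.5}
    - {"travel": [0,0,0.5],"rot": [0,0,0],"grip": 3.5}
    - {"travel": [0,0,0.5],"rot": [0,0,0],"grip": 3.5}
    - {"travel": [0,0,0.5],"rot": [0,0,0],"grip": 3.5}
    - {"travel": [0,0,0.5],"rot": [0,0,0],"grip": 3.5}
    - {"travel": [0,0,0.2],"rot": [0,0,0],"grip": 3.5}
    - {"travel": [0,0,0],"rot": [0,0,0],"grip": 3.5}
    - {"travel": [0,0,0],"rot": [0,0,0],"grip": 3.5}

```text
time: 13.45
position: [0.5512, 0.0609, 0.0975]
tool_rot: [0.258, -0.082, 0.962, 0.021]
ft_force: [0.1, 0.6, -0.4]
finger_gap: 0.0425
gripper_force: 61.1
```

```bash
python3 - <<'E'
from h import *
inn()
E
```

```text
tcp in nest mm [ 0.4  1.1 38.2] rot err [ 0.001 -0.001 -0.001] t 13.45 gap 0.0425 F [ 0.1  0.6 -0.4]
```

Emit:
apply_moves:
  rows:
    - {"travel": [0,0,0.2],"rot": [0,0,0],"grip": 3.5}
    - {"travel": [0,0,0.15],"rot": [0,0,0],"grip": 3.5}
    - {"travel": [0,0,0.1],"rot": [0,0,0],"grip": 3.5}
    - {"travel": [0,0,0.1],"rot": [0,0,0],"grip": 3.5}
    - {"travel": [0,0,0],"rot": [0,0,0],"grip": 3.5}
    - {"travel": [0,0,0],"rot": [0,0,0],"grip": 3.5}

```text
time: 13.95
position: [0.5539, 0.0613, 0.0927]
tool_rot: [0.259, -0.081, 0.962, 0.021]
ft_force: [0.4, -0.3, -0.0]
finger_gap: 0.0424
gripper_force: 61.1
```

```bash
python3 - <<'E'
from h import *
inn()
E
```

```text
tcp in nest mm [ 0.4  1.1 32.7] rot err [ 0.001 -0.001 -0.001] t 13.95 gap 0.0424 F [ 0.4 -0.3 -0. ]
```

Emit:
apply_moves:
  rows:
    - {"travel": [0,0,0.1],"rot": [0,0,0],"grip": 3.5}
    - {"travel": [0,0,0.1],"rot": [0,0,0],"grip": 3.5}
    - {"travel": [0,0,0.1],"rot": [0,0,0],"grip": 3.5}
    - {"travel": [0,0,0.05],"rot": [0,0,0],"grip": 3.5}
    - {"travel": [0,0,0],"rot": [0,0,0],"grip": 3.5}
    - {"travel": [0,0,0],"rot": [0,0,0],"grip": 3.5}

```text
time: 14.45
position: [0.5556, 0.0616, 0.0897]
tool_rot: [0.259, -0.081, 0.962, 0.021]
ft_force: [-0.1, 0.6, -1.0]
finger_gap: 0.0428
gripper_force: 61.1
```

```bash
python3 - <<'E'
from h import *
inn()
E
```

```text
tcp in nest mm [ 0.4  1.1 29.2] rot err [ 0.001 -0.001 -0.001] t 14.45 gap 0.0428 F [-0.1  0.6 -1. ]
```

Emit:
apply_moves:
  rows:
    - {"travel": [0,0,0.1],"rot": [0,0,0],"grip": 3.5}
    - {"travel": [0,0,0.1],"rot": [0,0,0],"grip": 3.5}
    - {"travel": [0,0,0],"rot": [0,0,0],"grip": 3.5}
    - {"travel": [0,0,0],"rot": [0,0,0],"grip": 3.5}

```text
time: 14.78
position: [0.5561, 0.0617, 0.0893]
tool_rot: [0.258, -0.083, 0.962, 0.021]
ft_force: [-30.2, -6.2, 28.9]
finger_gap: 0.043
gripper_force: 67.8
```

```bash
python3 - <<'E'
from h import *
inn()
E
```

```text
tcp in nest mm [ 0.6  1.1 28.7] rot err [ 0.001 -0.    -0.003] t 14.7833 gap 0.043 F [-30.2  -6.2  28.9]
```

Emit:
apply_moves:
  rows:
    - {"travel": [0,0,-0.1],"rot": [0,0,0],"grip": 3.5}
    - {"travel": [0,0,-0.05],"rot": [0,0,0],"grip": 3.5}
    - {"travel": [0,0,0],"rot": [0,0,0],"grip": 3.5}

```text
time: 15.03
position: [0.5561, 0.0615, 0.0897]
tool_rot: [0.259, -0.082, 0.962, 0.021]
ft_force: [-5.6, -1.5, 6.1]
finger_gap: 0.0426
gripper_force: 62.4
```

Emit:
apply_moves:
  rows:
    - {"travel": [0,0,0],"rot": [0,0,0],"grip": 4.8}
    - {"travel": [0,0,0],"rot": [0,0,0],"grip": 5.4}
    - {"travel": [0,0,0],"rot": [0,0,0],"grip": 6.0}
    - {"travel": [0,0,0],"rot": [0,0,0],"grip": 6.0}
    - {"travel": [0,0,0],"rot": [0,0,0],"grip": 6.0}
    - {"travel": [0,0,-1],"rot": [0,0,0],"grip": 6.0}
    - {"travel": [0,0,-2],"rot": [0,0,0],"grip": 6.0}
    - {"travel": [0,0,-3],"rot": [0,0,0],"grip": 6.0}
    - {"travel": [0,0,-2.5],"rot": [0,0,0],"grip": 6.0}
    - {"travel": [0,0,0],"rot": [0,0,0],"grip": 6.0}

```text
time: 15.87
position: [0.5155, 0.0539, 0.1681]
tool_rot: [0.262, -0.082, 0.961, 0.02]
ft_force: [0.5, -0.4, 0.3]
finger_gap: 0.06
gripper_force: 0.0
```

Emit:
apply_moves:
  rows:
    - {"travel": [0,0,0],"rot": [0,0,0],"grip": 6.0}
    - {"travel": [0,0,0],"rot": [0,0,0],"grip": 6.0}

```text
time: 16.03
position: [0.5137, 0.0547, 0.1622]
tool_rot: [0.258, -0.081, 0.962, 0.021]
ft_force: [0.0, -0.9, 0.3]
finger_gap: 0.0604
gripper_force: 0.0
```

```bash
python3 - <<'E'
from h import *
w=read_camera("wrist"); np.savez("w10.npz",**w); im=cv2.cvtColor(w["color"],cv2.COLOR_RGB2BGR)
inn()
m=np.zeros((480,640),np.uint8); m[170:300,260:400]=(im.min(2)>190)[170:300,260:400]*255
ct=max(cv2.findContours(m,cv2.RETR_EXTERNAL,cv2.CHAIN_APPROX_NONE)[0],key=cv2.contourArea)
M=cv2.moments(ct); print("glass px",M["m10"]/M["m00"],M["m01"]/M["m00"],cv2.boundingRect(ct))
d=np.zeros((480,640),np.uint8); d[150:320,280:380]=(im.max(2)<70)[150:320,280:380]*255
ct2=max(cv2.findContours(d,cv2.RETR_EXTERNAL,cv2.CHAIN_APPROX_NONE)[0],key=cv2.contourArea)[:,0]; print("dark",cv2.boundingRect(ct2))
Rn=nestR(Ny);mm=Rn.as_matrix()
def q(uv,z):
    o,dd=ray(w,uv,True); n=mm[:,2]; c=Np+n*z
    return Rn.inv().apply(o+dd*(((c-o)@n)/(dd@n))[:,None]-Np)*1000
print("glass in nest",cv2.minAreaRect(q(ct[:,0],.034)[:,:2].astype(np.float32)))
print("plate in nest",cv2.minAreaRect(q(ct2,.034)[:,:2].astype(np.float32)))
o=im[150:350,220:430]; cv2.imwrite("pics/w10.png",cv2.resize(o,None,fx=2.8,fy=2.8,interpolation=cv2.INTER_CUBIC))
E
```

```text
tcp in nest mm [ -0.8   1.5 112.8] rot err [ 0.001  0.001 -0.001] t 16.0833 gap 0.0598 F [ 0.1 -0.1  0.7]
glass px 326.71547083223015 238.89444885711762 (302, 215, 51, 49)
dark (290, 184, 75, 106)
glass in nest ((-3.052536964416504, 0.6744632720947266), (31.39573097229004, 31.651147842407227), 88.89358520507812)
plate in nest ((-3.408761978149414, 0.6196441650390625), (45.86701202392578, 69.53582000732422), 89.77790832519531)
```

I've used all ten views, so the final flatness check is numeric: window width at both ends, and its centre relative to the spacer's earlier seated view.

```bash
python3 - <<'E'
from h import *
Rn=nestR(Ny);mm=Rn.as_matrix(); n=mm[:,2]
def corners(f,mask,z,box):
    w=np.load(f); m=np.zeros((480,640),np.uint8); a,b,c,d=box; m[b:d,a:c]=mask(w["color"])[b:d,a:c]*255
    ct=max(cv2.findContours(m,cv2.RETR_EXTERNAL,cv2.CHAIN_APPROX_NONE)[0],key=cv2.contourArea)[:,0]
    o,dd=ray(w,ct,True); P=Rn.inv().apply(o+dd*(((Np+n*z-o)@n)/(dd@n))[:,None]-Np)*1000
    print(f,"x",P[:,0].min().round(1),P[:,0].max().round(1),end=" | ")
    cx=(P[:,0].min()+P[:,0].max())/2
    for s in (-26,26):
        k=abs(P[:,0]-cx-s)<3; print("at",s,"y",P[k,1].min().round(1),P[k,1].max().round(1),end=" ; ")
    for s in (-12,12):
        k=abs(P[:,1]-P[:,1].mean()-s)<4; print("len at y",s,np.ptp(P[k,0]).round(1),end=" ")
    print()
corners("w6.npz",lambda c:c.min(2)>185,.024,(285,170,375,285))
corners("w10.npz",lambda c:c.max(2)<70,.034,(280,150,380,320))
w=np.load("w10.npz")["color"]; v=np.load("w6.npz")["color"]
print(w[280:300,327].mean(1).astype(int).tolist(), w[176:190,327].mean(1).astype(int).tolist())
E
```

```text
w6.npz x -41.8 32.1 | at -26 y -22.5 22.6 ; at 26 y -21.8 22.6 ; len at y -12 73.1 len at y 12 73.8 
w10.npz x -38.1 31.3 | at -26 y -22.0 23.2 ; at 26 y -22.0 22.9 ; len at y -12 69.4 len at y 12 69.4 
[38, 38, 39, 39, 39, 40, 34, 31, 33, 70, 144, 179, 151, 110, 102, 102, 102, 102, 96, 110] [166, 165, 165, 150, 132, 146, 154, 122, 59, 22, 27, 41, 40, 42]
```

The window's width is equal at both ends (45.2 and 44.9 mm) and it measures 70 × 46 mm at exactly the seated height. That means it is flat and fully down. Handing in.

```bash
python3 -c "
from cell import *
print(sign_off())"
```

```text
the job is handed in; nothing more can be done
None
```

I laid the spacer and then the window plate, glass up, flat in the inclined nest, let go of both and handed the job in at about 16 s; I saw the spacer seated in a wrist picture, checked the window only by camera measurement, and got no verdict back from the hand-in.

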